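# Balance the weighing pan on the scale's dome

### The job

Take the weighing pan off the sloped draining stand and balance it on the domed load button of the scale, so that it stays level by itself when you let go; the shot in its tare cup shifts its balance point, so feel where that lies. Then push the open drawer fully home. Do not press hard on the scale and leave the other things where they are.

Things in the scene. Friction and masses are not known exactly. Their poses are not given: they have to be found in the camera images.
- pan: Aluminium weighing pan: flat plate 150 (x) x 110 (y) x 5 mm, 12 mm high rims along the long sides, a bar handle and a tare cup on top. Origin: centre of its flat underside; x along the plate to the cup, z out of the plate. Weighs 0.28 to 0.52 kg with the cup; balance point on the centre line anywhere from x = +3 to +27 mm, 12 mm above the underside. Starts on the sloped stand, cup end uphill.
- pan_handle (a point): Middle of the pan's bar handle, at pan x = -27.5, y = 0, z = 38 mm. The bar runs along the pan's x, 85 mm long, 12 mm wide (y), 16 mm deep (z), on a 12 mm post at either end, with 25 mm of air under it.
- pan_cup (a point): Middle of the top of the closed steel tare cup fixed on the pan at x = +55 mm: 36 mm across, 26 mm high on the plate, a 4 mm brass stud on top. It holds an unknown amount of shot: 0.04 to 0.28 kg in all, centred on its axis. The pan without it weighs 0.24 kg, with its own balance point at x = -6 mm.
- stand: Fixed sloped draining stand of dark sheet steel on bent wire legs, 185 x 130 mm plate sloping 32 degrees (0.56 rad) down towards the robot (its -x), with a 8 mm lip at the foot; plate 37 to 134 mm above the table, its middle 85 mm. Origin on the table under the plate's middle; z up, x horizontal, uphill. Left or right of the scale, the drawer unit on the other side.
- dome: The scale's polished steel load button, a fixed spherical dome of 60 mm radius that stands 25 mm proud of the white scale housing (190 x 170 mm, top at 65 mm; a keypad on its -x side reaches to x = -133 mm). Origin: the dome's highest point, 90 mm above the table; the pan's flat underside is to rest here.
- cab_drawer0 (a joint): Opening (m) of the only drawer of a fixed low steel drawer unit, 160 x 160 mm, 85 mm high, front towards the robot: 0 = fully home; it grows as the drawer comes out to the unit's -x. Starts about 45 to 80 mm open.
- cab_drawer0_handle (a point): Middle of the drawer's horizontal bar handle (along the unit's y), 35 mm out from the drawer front; its x axis points into the unit, the way to push.
- bowl_a: Bystander, leave alone: empty black plastic bowl, 70 mm across, 40 mm high, in front of the scale. Origin at its underside.
- bowl_b: Bystander, leave alone: a second bowl like it. Origin at its underside.
- shaker: Bystander, leave alone: small glass shaker, 32 mm across, 65 mm high, beside the scale. Origin at its underside.
- spice_jar: Bystander, leave alone: small amber jar, 32 mm across, 60 mm high, beside the scale. Origin at its underside.
- sauce_tub: Bystander, leave alone: white lidded tub, 80 mm across, 55 mm high, behind the scale. Origin at its underside.
- kraft_box: Bystander, leave alone: brown card box, 90 x 120 x 50 mm, behind the scale. Origin at its underside.
- spoon: Bystander, leave alone: steel spoon lying at the back.

How it is judged:
By the outcome, as a careful person would: the job done as asked, in the order asked, and still so for the second after the job is handed in, with the robot touching nothing.
It also fails if it takes over 64 s, if anything falls off the work surface, if the arm or the gripper's body presses on something with over 40 N, if the wrist force passes 120 N, or if a joint passes its speed limit or range.

### The arm

A 6-joint arm with a two-finger parallel gripper is mounted at the origin on the work surface. World frame = base frame: x ahead of the robot, y to its left, z up, the work surface at z = 0. Lengths are in mm, angles in rad, forces in N, time in s.
With the tool pointing down it reaches from about 400 to 925 mm from the base axis. Payload 3.4 kg.
Tool frame: the origin (TCP) lies on the centre line of the jaws, within the pads' length; the fingertips stand 19 mm ahead of it and the grasp point (between the pads) is the TCP; z points along the fingers, y is the line along which they close (so a half turn about z gives the same grasp; the last joint's range is limited). The gripper opens to 85 mm and grips with 20 to 120 N. Pads are 22 mm wide; open, the fingers measure 114 mm over their backs; the gripper's body (76 mm by 85 mm) begins 54 mm behind the grasp point. The pads swing forward as they close: fully open they stand 13 mm farther back than shut.
Start: joints at [1.119, 0.307, 1.506, -0, 1.328, -0.073], TCP at [212.127, 534.447, 250.305] pointing down, gripper open.
Joint ranges: [-3.12, 3.12], [-1.05, 2.28], [0.14, 2.33], [-1.42, 4.57], [0.1, 2.73], [-2.68, 2.68]. Speed limits (rad/s): [2.57, 2.57, 3.14, 3.14, 3.14, 3.14].

### API

Orientations are given as [roll, pitch, yaw] about the fixed x, y, z axes, in that order (R = Rz(yaw) Ry(pitch) Rx(roll)).
In Python, from bench import observe, eyes, workorder gives the robot as it stands.
- The arm moves only by the tool move_arm, never from a script. Its argument "rows" is a list of rows, each a list of 5 numbers: the shift along the world's x, y, z normalised to -1 to 1, where 1 is 0.08 m, then the turn about the world's z normalised to -1 to 1, where 1 is 180 degrees, then the closure, from 0 (fully open) to 1 (shut). In form: [[dx, dy, dz, spin, claw], ...]. A call has 1 to 20 rows; each row is the pose to reach, as a shift and turn from the pose commanded when the call began, turning the shorter way round; what a row does not reach only later rows make up. A row lasts 1/12 s, in which the tool goes at most 41.7 mm and 7.16 degrees, less where a joint would pass 70% of its speed; a pose out of reach is approached as far as the arm can. A call with a number of a shift or a turn outside -1 to 1 is refused whole. A call with a gripper value outside its range is refused whole. The fingers move at their own pace and stop on an object; "newtons" is the grip in N (left out, the last holds). Time passes only in rows, so rows that repeat a pose let the fingers close. It gives the time, the measured TCP pose, the force, the opening and the grip force at its end, in the units of the state.
- observe(): the state, without advancing time (a new reading comes with each control period).
- eyes.capture(name): name is "side" or "top" or "wrist"; returns a dict with "color" (384x512x3 uint8, blue, green, red), "K" (3x3 intrinsics, pixels), "camera_from_world" (4x4, takes a point from world to camera coordinates). Camera axes: x right, y down, z forward; pixel columns grow to the right and rows downward; lengths in mm; the calibration is good to about 2 mm. A picture is of the moment at which its call begins. There is no depth.
- workorder.close_job(): hands the job in; it is judged then, once.
The state is a dict: "clock": time; "joint_pos": joint angles; "dq": joint speeds; "tau": joint torques, N m; "eef_pos": TCP position; "tool_rot": TCP orientation; "force": force on the tool from outside, world axes, zero at the start; "wrist_torque": the same for the moment, N m; "grip_width": finger opening in mm; "gripper_force": force on a finger pad.
Only numpy, scipy, OpenCV 4.12 (cv2) and the standard library are available. Lean on these libraries where they do the work, as an engineer would, in place of code of your own. Each camera call takes 0.05 s, during which the arm holds its last target. There are 200 camera calls.

## Working session

There is one attempt and no reset: what is moved stays moved. The work goes in short steps, Python scripts to look and compute and a tool call to move; the robot and the scene stay as the last step left them, time stands still between calls to the robot, and variables do not carry over. Pictures are saved under pics/ and viewed, at most 10 in all, crops included, and the job is handed in when it is done.

Besides the shell and the picture viewer there is one more tool, called after ">>>" as name([rows], argument=value, ...), one row to a line, values as JSON. move_arm: Moves the arm, as the interface text tells. Its arguments: {"type":"object","properties":{"rows":{"type":"array","items":{"type":"array","items":{"type":"number"}}},"newtons":{"type":"number"}},"required":["rows"]}

```bash
mkdir -p pics; ls; python3 - <<'E'
from bench import observe, eyes
import cv2,numpy as np,pickle
d={}
for n in ["side","top","wrist"]:
    c=eyes.capture(n); d[n]=c; cv2.imwrite(f"pics/{n}0.png",c["color"]); print(n,np.round(c["K"],1).tolist(),np.round(c["camera_from_world"],3).tolist())
pickle.dump(d,open("cap0.pkl","wb"))
print(observe())
E
```

```text
pics
side [[382.0, 0.0, 262.0], [0.0, 382.0, 195.4], [0.0, 0.0, 1.0]] [[-0.958, -0.286, -0.022, 555.843], [-0.136, 0.521, -0.842, 177.838], [0.252, -0.804, -0.538, 778.064], [0.0, 0.0, 0.0, 1.0]]
top [[430.2, 0.0, 256.1], [0.0, 430.2, 188.6], [0.0, 0.0, 1.0]] [[-0.007, -1.0, -0.03, 30.058], [-0.992, 0.011, -0.124, 619.292], [0.124, 0.029, -0.992, 1191.267], [0.0, 0.0, 0.0, 1.0]]
wrist [[275.9, 0.0, 259.6], [0.0, 275.9, 189.6], [0.0, 0.0, 1.0]] [[0.369, 0.93, -0.002, -574.63], [0.895, -0.354, 0.272, -36.282], [0.252, -0.102, -0.962, 378.078], [0.0, 0.0, 0.0, 1.0]]
{'clock': 0.15, 'joint_pos': array([ 1.11950775e+00,  3.07414536e-01,  1.50739364e+00,  3.11638965e-05,
        1.32837899e+00, -7.35201203e-02]), 'dq': array([ 0.00050817, -0.00249791, -0.00361111,  0.00183755,  0.00059549,
        0.00090117]), 'tau': array([-1.90566320e-04, -4.57983005e+01, -2.52218235e+01, -4.03072572e-04,
        8.56964907e-03, -1.61224216e-05]), 'eef_pos': array([211.89015291, 533.99222115, 249.57728619]), 'tool_rot': array([-3.14000467e+00, -1.47282213e-04,  2.76381657e+00]), 'force': array([ 0.32153137, -0.32895921,  0.48185275]), 'wrist_torque': array([-0.05476497,  0.02544543, -0.00979149]), 'gripper_force': 0.0, 'grip_width': 85.20814757818655}
```

View pics/top0.png

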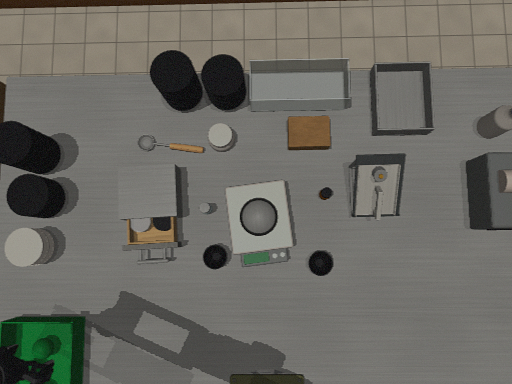

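View pics/side0.png

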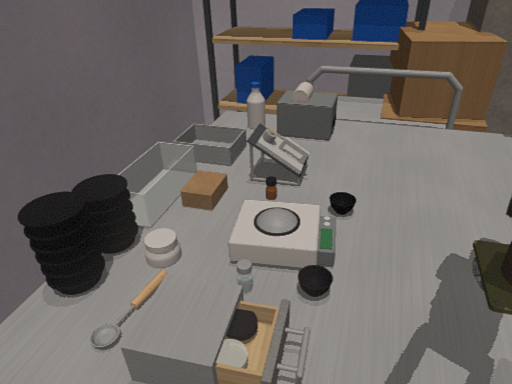

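The top view shows the stand with the pan at (377,187), cup uphill. The dome is at (259,216) and the drawer handle at (155,258). The side view shows the pan at (280,155) and the dome at (277,222). I'll zoom in on these for precise points.

```bash
cat > h.py <<'E'
import numpy as np,cv2,pickle
from scipy.optimize import least_squares
def proj(c,P):
    P=np.atleast_2d(P); T=c["camera_from_world"]; q=P@T[:3,:3].T+T[:3,3]; q=q@c["K"].T; return q[:,:2]/q[:,2:]
def ray(c,uv,z):
    T=c["camera_from_world"];R=T[:3,:3];o=-R.T@T[:3,3];d=R.T@np.linalg.inv(c["K"])@[uv[0],uv[1],1];return o+d*(z-o[2])/d[2]
def crop(c,x,y,w,h,s): return cv2.resize(c["color"][y:y+h,x:x+w],None,fx=s,fy=s,interpolation=cv2.INTER_CUBIC)
E
python3 - <<'E'
from h import *
d=pickle.load(open("cap0.pkl","rb"))
t,s=d["top"],d["side"]
m=np.zeros((600,800,3),np.uint8)
a=crop(t,345,145,66,75,6);m[:450,:396]=a[:450,:396]
b=crop(s,240,118,80,75,5);m[:375,400:800]=b
e=crop(t,115,230,66,37,6);m[452-2:600,:396]=e[:150]  if e.shape[0]<=222 else e[:150]
f=crop(s,215,195,130,74,3);m[378:600,405:795]=f
cv2.imwrite("pics/m1.png",m)
for n,uv,z in [("dome",(259,216),90),("handle",(155,258),50),("stand",(377,187),85),("bowlb",(320,264),40),("bowla",(215,257),40),("jar",(326,194),60),("shaker",(205,208),65)]: print(n,ray(t,uv,z).round())
E
```

```text
dome [538.  16.  90.]
handle [426. 309.  50.]
stand [ 615. -307.   85.]
bowlb [ 406. -152.   40.]
bowla [427. 141.  40.]
jar [ 600. -171.   60.]
shaker [563. 167.  65.]
```

View pics/m1.png

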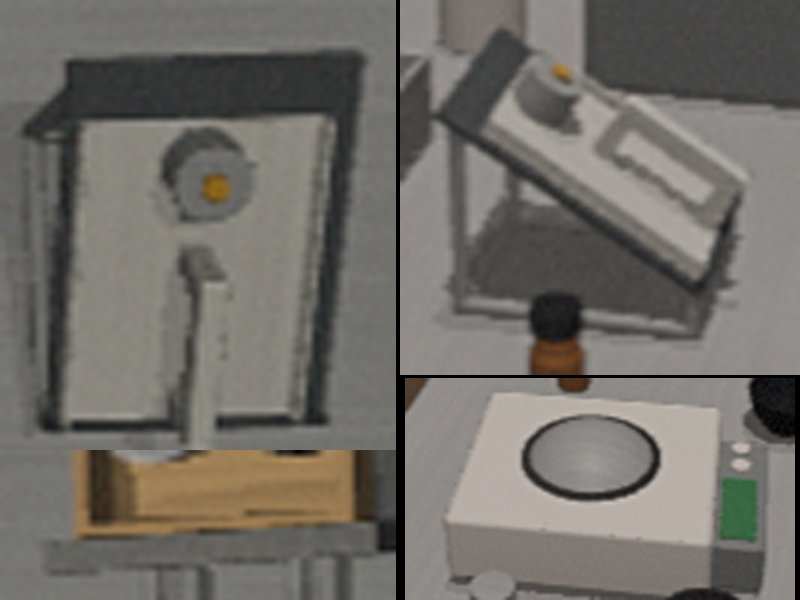

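```bash
python3 - <<'E'
from h import *
from scipy.spatial.transform import Rotation as Ro
d=pickle.load(open("cap0.pkl","rb"));t,s=d["top"],d["side"]
obs=[(t,(381,176.2),(55,0,34)),(t,(380.7,192),(15,0,46)),(s,(272.4,132.4),(55,0,34)),(s,(309.2,154.8),(-70,0,46)),(s,(284.8,138.2),(15,0,46)),
(t,(358.3,165),(75,55,9)),(t,(400,164.7),(75,-55,9)),(t,(355.3,215.8),(-75,55,9)),(t,(395.3,215.3),(-75,-55,9))]
def pose(p,P): return Ro.from_euler('ZY',[p[3],-p[4]]).apply(P)+p[:3]
def f(p): return np.concatenate([(proj(c,pose(p,P))-uv).ravel() for c,uv,P in obs]+[[(p[4]-.5585)*100]])
r=least_squares(f,[615,-307,90,0,.56],loss='soft_l1');p=r.x
print("pan",p.round(3));print(f(p).round(1))
for x in(-27.5,-5,0): print(x,pose(p,[x,0,38]).round(1))
# dome ring
for n,c,box in(("top",t,(225,185,295,248)),("side",s,(240,200,312,248))):
    g=c["color"].max(2);x0,y0,x1,y1=box;m=(g[y0:y1,x0:x1]<60).astype(np.uint8)
    k,l,st,ce=cv2.connectedComponentsWithStats(m);i=1+st[1:,4].argmax();
    cn=cv2.findContours((l==i).astype(np.uint8),cv2.RETR_EXTERNAL,cv2.CHAIN_APPROX_NONE)[0][0]
    e=cv2.fitEllipse(cn);uv=np.array(e[0])+[x0,y0];print(n,st[i],e[0],e[1],"ctr",ray(c,uv,66).round(1))
    q=np.array([ray(c,u[0]+[x0,y0],66) for u in cn]);(cx,cy),R=cv2.minEnclosingCircle(q[:,:2].astype(np.float32));print(cx,cy,R,q.mean(0).round(1))
# scale top rectangle
g=cv2.cvtColor(t["color"],cv2.COLOR_BGR2GRAY)
m=(g[170:262,215:305]>165).astype(np.uint8);k,l,st,ce=cv2.connectedComponentsWithStats(m);i=1+st[1:,4].argmax()
cn=cv2.findContours((l==i).astype(np.uint8),cv2.RETR_EXTERNAL,cv2.CHAIN_APPROX_NONE)[0][0]
b=cv2.boxPoints(cv2.minAreaRect(cn))+[215,170];q=np.array([ray(t,u,65) for u in b]);print(q.round(),q.mean(0))
v=q[1]-q[0];print(np.linalg.norm(v),np.degrees(np.arctan2(v[1],v[0])),np.linalg.norm(q[2]-q[1]))
E
```

```text
pan [ 6.08892e+02 -3.06642e+02  7.61530e+01  1.50000e-02  5.58000e-01]
[ 0.  -0.3  0.2 -0.3 -0.2  0.8  0.4 -0.4  0.8 -0.3  0.2  0.9  0.2  0.
 -0.3 -0.3 -0.8 -0.7 -0.1]
-27.5 [ 565.4 -307.3   93.8]
-5 [ 584.5 -307.   105.7]
0 [ 588.8 -306.9  108.4]
top [ 15  13  37  38 244] (33.27103805541992, 31.407001495361328) (36.18497085571289, 37.10643768310547) ctr [538.3  18.4  66. ]
538.64697265625 18.614099502563477 52.33230972290039 [538.3  18.1  66. ]
side [ 14  11  46  24 134] (36.57813262939453, 21.022951126098633) (26.134313583374023, 43.891441345214844) ctr [539.1  17.2  66. ]
539.5986938476562 16.282047271728516 51.759033203125 [535.3  33.5  66. ]
[[575. -23.  65.]
 [575. -23.  65.]
 [578. -20.  65.]
 [578. -20.  65.]] [576.7401911  -21.50583318  65.        ]
0.0 0.0 3.9389141685503675
```

>>> move_arm([
  [0.471,-0.478,0,0.04,0],
  [0.942,-0.956,0,0.08,0],
  [0.942,-0.956,0,0.125,0],
  [0.942,-0.956,0,0.125,0],
])

```text
clock: 0.48
eef_pos: [290.3, 454.0, 249.9]
tool_rot: [-3.138, 0.001, -3.124]
force: [-0.6, -0.2, -0.1]
grip_width: 85.1
gripper_force: 0.0
```

>>> move_arm([
  [0.471,-0.478,0,0,0],
  [0.942,-0.956,0,0,0],
  [0.942,-0.956,0,0,0],
])

```text
clock: 0.73
eef_pos: [364.5, 379.1, 250.0]
tool_rot: [-3.14, 0.001, -3.127]
force: [-0.2, 0.6, -0.2]
grip_width: 85.4
gripper_force: 0.0
```

>>> move_arm([
  [0.471,-0.478,0,0,0],
  [0.942,-0.956,0,0,0],
  [0.942,-0.956,0,0,0],
])

```text
clock: 0.98
eef_pos: [440.5, 302.2, 250.2]
tool_rot: [-3.14, 0.001, -3.128]
force: [0.1, 0.4, -0.3]
grip_width: 85.0
gripper_force: 0.0
```

>>> move_arm([
  [0.471,-0.478,0,0,0],
  [0.942,-0.956,0,0,0],
  [0.942,-0.956,0,0,0],
])

```text
clock: 1.23
eef_pos: [516.2, 225.5, 250.1]
tool_rot: [-3.14, 0.001, -3.128]
force: [0.1, 1.2, 0.3]
grip_width: 85.4
gripper_force: 0.0
```

>>> move_arm([
  [0.471,-0.478,0,0,0],
  [0.942,-0.956,0,0,0],
  [0.942,-0.956,0,0,0],
])

```text
clock: 1.48
eef_pos: [591.6, 148.8, 250.0]
tool_rot: [-3.14, 0.001, -3.129]
force: [-0.5, -0.1, 0.4]
grip_width: 85.7
gripper_force: 0.0
```

>>> move_arm([
  [0,-0.478,0,0,0],
  [0,-0.956,0,0,0],
  [0,-0.956,0,0,0],
])

```text
clock: 1.73
eef_pos: [589.0, 69.0, 249.5]
tool_rot: [-3.137, -0.002, -3.132]
force: [0.1, -0.5, -0.5]
grip_width: 85.5
gripper_force: 0.0
```

>>> move_arm([
  [0,-0.478,0,0,0],
  [0,-0.956,0,0,0],
  [0,-0.956,0,0,0],
])

```text
clock: 1.98
eef_pos: [588.8, -6.7, 250.0]
tool_rot: [-3.137, -0.001, -3.131]
force: [0.4, 0.8, 1.5]
grip_width: 85.3
gripper_force: 0.0
```

>>> move_arm([
  [0,-0.478,0,0,0],
  [0,-0.956,0,0,0],
  [0,-0.956,0,0,0],
])

```text
clock: 2.23
eef_pos: [589.1, -83.0, 250.1]
tool_rot: [-3.137, -0.0, -3.131]
force: [0.3, 0.4, 0.7]
grip_width: 85.4
gripper_force: 0.0
```

>>> move_arm([
  [0,-0.478,0,0,0],
  [0,-0.956,0,0,0],
  [0,-0.956,0,0,0],
])

```text
clock: 2.48
eef_pos: [589.3, -159.4, 250.1]
tool_rot: [-3.137, 0.0, -3.131]
force: [0.8, 0.2, -0.1]
grip_width: 85.4
gripper_force: 0.0
```

>>> move_arm([
  [0,-0.478,0,0,0],
  [0,-0.956,0,0,0],
  [0,-0.956,0,0,0],
])

```text
clock: 2.73
eef_pos: [589.3, -236.1, 250.0]
tool_rot: [-3.137, 0.001, -3.131]
force: [0.7, 0.3, 0.1]
grip_width: 85.6
gripper_force: 0.0
```

>>> move_arm([
  [0,-0.478,0,0,0],
  [0,-0.956,0,0,0],
  [0,-0.956,0,0,0],
  [0,-0.956,0,0,0],
])

```text
clock: 3.07
eef_pos: [588.9, -307.9, 249.6]
tool_rot: [3.141, -0.0, -3.13]
force: [0.2, 1.5, -0.2]
grip_width: 85.5
gripper_force: 0.0
```

```bash
cat >> h.py <<'E'
from scipy.spatial.transform import Rotation as Ro
def pose(p,P): return Ro.from_euler('ZY',[p[3],-p[4]]).apply(P)+p[:3]
PTS=np.array([(55,0,35),(15,6,46),(15,-6,46),(-70,6,46),(-70,-6,46),(75,55,0),(75,-55,0),(-75,55,0),(-75,-55,0)])
def mark(c,P,col=(0,0,255),s=1.5):
    im=cv2.resize(c["color"],None,fx=s,fy=s,interpolation=cv2.INTER_CUBIC)
    for u in proj(c,P): cv2.circle(im,tuple(int(v) for v in u*s),3,col,1)
    return im
E
python3 - <<'E'
from h import *
from bench import eyes,observe
c=eyes.capture("wrist");pickle.dump(c,open("w1.pkl","wb"))
p=[608.9,-306.6,76.15,.015,.558]
cv2.imwrite("pics/w1.png",mark(c,pose(p,PTS)))
F=[];T=[]
for i in range(16): eyes.capture("wrist");o=observe();F.append(o["force"]);T.append(o["wrist_torque"])
print(np.mean(F,0),np.std(F,0),np.mean(T,0),np.std(T,0))
E
```

```text
[-0.01089361 -0.01979922  0.07028216] [0.5080695  0.33823258 0.51240359] [ 0.00400271 -0.00536316 -0.00518778] [0.02862137 0.02408839 0.02985152]
```

View pics/w1.png

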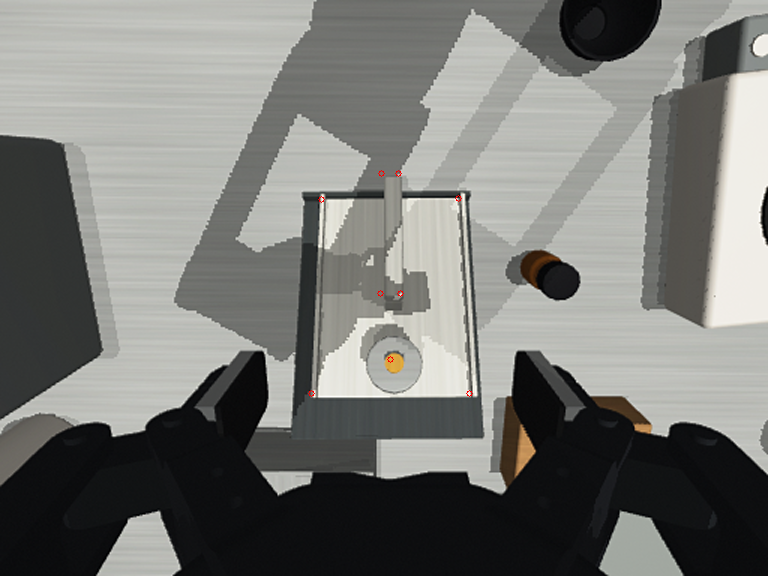

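The wrist view shows the bar from (392,175) to (392,300), about 2 mm to +x and +y of my estimate, and clear for a grasp. I'll go down and grip now.

>>> move_arm([
  [0,0.025,-0.45,0,0],
  [0,0.025,-0.9,0,0],
  [0,0.025,-0.9,0,0],
])

```text
clock: 4.17
eef_pos: [584.6, -302.4, 171.4]
tool_rot: [3.135, -0.011, -3.127]
force: [-1.8, 0.8, -1.3]
grip_width: 85.5
gripper_force: 0.0
```

>>> move_arm([
  [0,0,-0.3,0,0],
  [0,0,-0.6,0,0],
  [0,0,-0.85,0,0],
  [0,0,-0.85,0,0],
])

```text
clock: 4.5
eef_pos: [586.8, -303.7, 107.2]
tool_rot: [3.138, -0.006, -3.127]
force: [-0.7, 0.5, -1.0]
grip_width: 85.2
gripper_force: 0.0
```

>>> move_arm([
  [0,0,0,0,0.3],
  [0,0,0,0,0.5],
  [0,0,0,0,0.7],
  [0,0,0,0,0.85],
  [0,0,0,0,1],
  [0,0,0,0,1],
  [0,0,0,0,1],
  [0,0,0,0,1],
  [0,0,0,0,1],
  [0,0,0,0,1],
], newtons=90)

```text
clock: 5.33
eef_pos: [589.4, -305.3, 111.6]
tool_rot: [-3.14, 0.001, -3.127]
force: [-2.0, 0.4, 5.8]
grip_width: 10.7
gripper_force: 88.6
```

>>> move_arm([
  [0,0,0.15,0,1],
  [0,0,0.35,0,1],
  [0,0,0.6,0,1],
  [0,0,0.9,0,1],
  [0,0,0.9,0,1],
  [0,0,0.9,0,1],
])

```text
clock: 5.83
eef_pos: [589.6, -305.1, 183.4]
tool_rot: [-3.14, 0.002, -3.127]
force: [0.5, -0.4, -3.5]
grip_width: 10.7
gripper_force: 88.2
```

```bash
python3 - <<'E'
from h import *
from bench import eyes,observe
F=[];T=[]
for i in range(24):
    c=eyes.capture(["wrist","side"][i%2]);o=observe();F.append(o["force"]);T.append(o["wrist_torque"])
    if i==0:w=c
print(np.mean(F,0),np.mean(T,0),o["eef_pos"],o["tool_rot"],o["grip_width"],o["clock"])
pickle.dump((w,c),open("w2.pkl","wb"))
m=np.zeros((600,800,3),np.uint8)
m[:384,:512]=w["color"];a=crop(c,220,60,130,140,2);m[320:600,540:800]=a
cv2.imwrite("pics/w2.png",m)
E
```

```text
[-0.07009584 -0.06842875 -3.4130555 ] [0.00078641 0.09246732 0.00555514] [ 588.93002705 -304.81158618  182.3316733 ] [-3.14157453e+00  2.68878075e-05 -3.12666804e+00] 10.866088751044494 7.0333
```

View pics/w2.png

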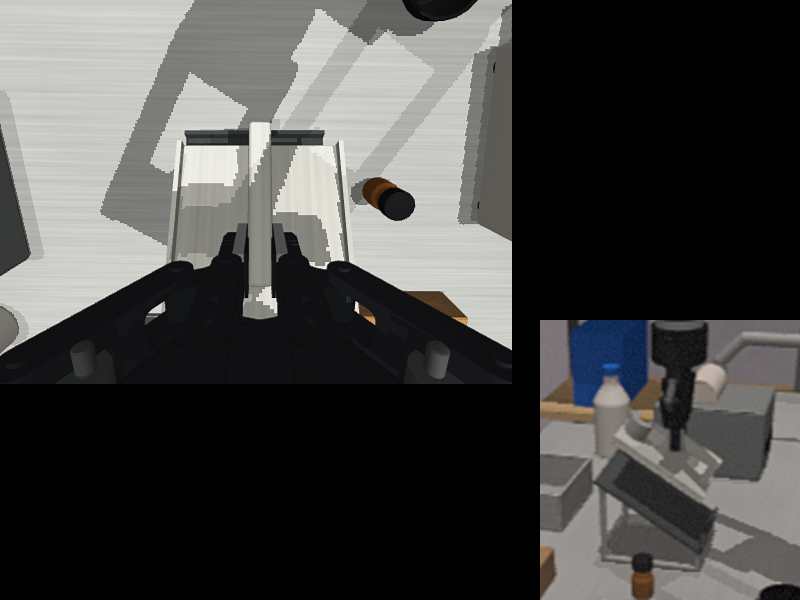

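The pan is held rigidly at the slope angle. Its weight is about 3.45 N, which puts the balance point near x ≈ 13–16 mm. Next I'll set it down level on free table in front of the stand.

>>> move_arm([
  [-0.3,0,0.1,0,1],
  [-0.6,0,0.1,0,1],
  [-0.93,0,0.1,0,1],
  [-0.93,0,0.1,0,1],
])

```text
clock: 7.37
eef_pos: [508.8, -303.6, 189.9]
tool_rot: [3.139, -0.007, -3.128]
force: [-0.1, 1.6, -3.8]
grip_width: 10.7
gripper_force: 88.1
```

>>> move_arm([
  [-0.3,0,0,0,1],
  [-0.6,0,0,0,1],
  [-0.93,0,0,0,1],
  [-0.93,0,0,0,1],
])

```text
clock: 7.7
eef_pos: [434.8, -303.3, 189.9]
tool_rot: [3.139, -0.006, -3.128]
force: [-0.4, 0.9, -4.0]
grip_width: 10.5
gripper_force: 88.1
```

>>> move_arm([
  [0,0,-0.3,0,1],
  [0,0,-0.6,0,1],
  [0,0,-0.95,0,1],
  [0,0,-0.95,0,1],
])

```text
clock: 8.03
eef_pos: [437.7, -302.7, 110.3]
tool_rot: [3.136, -0.006, -3.127]
force: [-1.4, -0.1, -4.3]
grip_width: 10.8
gripper_force: 88.4
```

>>> move_arm([
  [0,0,-0.1,0,1],
  [0,0,-0.2,0,1],
  [0,0,-0.3,0,1],
  [0,0,-0.3,0,1],
  [0,0,-0.3,0,1],
], newtons=45)

```text
clock: 8.45
eef_pos: [440.3, -304.9, 90.5]
tool_rot: [-3.141, 0.0, -3.127]
force: [-0.1, 0.5, -3.1]
grip_width: 10.6
gripper_force: 88.5
```

>>> move_arm([
  [0,0,-0.05,0,1],
  [0,0,-0.1,0,1],
  [0,0,-0.15,0,1],
  [0,0,-0.2,0,1],
  [0,0,-0.2,0,1],
], newtons=35)

```text
clock: 8.87
eef_pos: [439.6, -304.4, 73.5]
tool_rot: [3.141, -0.001, -3.127]
force: [-0.4, 1.0, -3.6]
grip_width: 10.6
gripper_force: 88.5
```

>>> move_arm([
  [0,0,-0.025,0,1],
  [0,0,-0.05,0,1],
  [0,0,-0.075,0,1],
  [0,0,-0.075,0,1],
], newtons=20)

```text
clock: 9.2
eef_pos: [441.7, -305.1, 70.0]
tool_rot: [-3.141, 0.003, -3.127]
force: [0.2, 3.1, 8.6]
grip_width: 10.7
gripper_force: 90.7
```

>>> move_arm([
  [0,0,-0.02,0,0.87],
  [0,0,-0.02,0,0.87],
], newtons=20)

```text
clock: 9.37
eef_pos: [442.9, -305.2, 69.0]
tool_rot: [-3.14, 0.006, -3.128]
force: [3.9, 4.4, 10.1]
grip_width: 11.1
gripper_force: 47.2
```

>>> move_arm([
  [0,0,-0.04,0,0.865],
  [0,0,-0.08,0,0.865],
  [0,0,-0.12,0,0.865],
  [0,0,-0.12,0,0.865],
], newtons=20)

```text
clock: 9.7
eef_pos: [444.6, -307.2, 59.3]
tool_rot: [-3.136, 0.009, -3.127]
force: [5.4, -0.3, 6.1]
grip_width: 11.5
gripper_force: 25.0
```

>>> move_arm([
  [0,0,-0.05,0,0.865],
  [0,0,-0.1,0,0.865],
  [0,0,-0.14,0,0.865],
  [0,0,-0.14,0,0.865],
], newtons=20)

```text
clock: 10.03
eef_pos: [440.9, -305.4, 46.0]
tool_rot: [-3.14, 0.001, -3.126]
force: [1.9, 0.2, 2.1]
grip_width: 11.4
gripper_force: 24.2
```

```bash
python3 - <<'E'
from h import *
from bench import eyes,observe
w=eyes.capture("wrist");s=eyes.capture("side");o=observe()
print(o["eef_pos"],o["force"],o["grip_width"])
m=np.zeros((400,800,3),np.uint8);m[:384,:512]=w["color"];m[:280,515:795]=crop(s,290,100,140,140,2);cv2.imwrite("pics/w3.png",m)
E
```

```text
[ 440.3953694  -305.23187882   45.98000889] [ 3.5678626  -0.41269984  1.80816564] 11.86116482475206
```

View pics/w3.png

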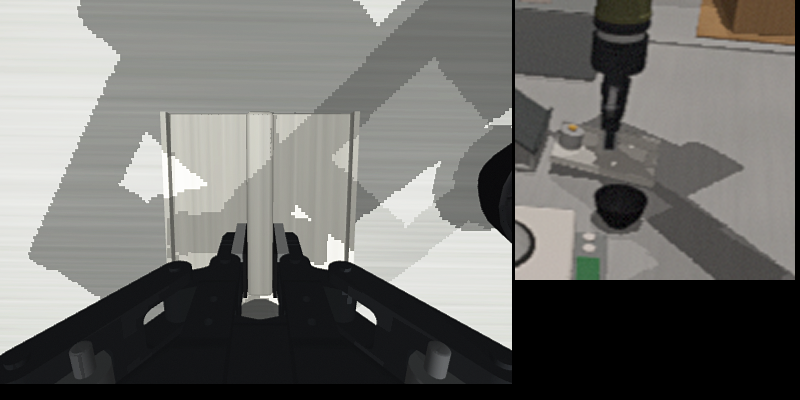

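The wrist and side views show the pan almost flat on the table, with about 5 mm of lift left. I'll lower the rest, release, then regrip at full force.

>>> move_arm([
  [0,0,-0.03,0,0.865],
  [0,0,-0.06,0,0.865],
  [0,0,-0.06,0,0.865],
  [0,0,-0.06,0,0.865],
])

```text
clock: 10.47
eef_pos: [439.4, -304.5, 40.6]
tool_rot: [3.141, -0.002, -3.126]
force: [0.8, -0.5, -0.9]
grip_width: 11.8
gripper_force: 23.8
```

>>> move_arm([
  [0,0,0,0,0.84],
  [0,0,0,0,0.8],
  [0,0,0,0,0.75],
  [0,0,0,0,0.75],
  [0,0,0,0,0.75],
])

```text
clock: 10.88
eef_pos: [439.8, -304.6, 41.0]
tool_rot: [3.141, -0.001, -3.127]
force: [-0.2, -0.2, -0.1]
grip_width: 21.7
gripper_force: 0.0
```

```bash
python3 - <<'E'
from h import *
from bench import eyes,observe
w=eyes.capture("wrist");s=eyes.capture("side");o=observe()
print(o["eef_pos"],o["force"],o["grip_width"])
pickle.dump((w,s,o),open("w4.pkl","wb"))
g=[o["eef_pos"][0],o["eef_pos"][1],0,.015,0]
m=np.zeros((576,768,3),np.uint8);m[:576]=mark(w,pose(g,PTS));m[:280,:280]=crop(mark(s,pose(g,PTS),s=1) if 0 else s,290,100,140,140,2);cv2.imwrite("pics/w4.png",m)
E
```

```text
[ 439.96325008 -304.74300835   41.0834624 ] [ 0.37076436  0.06213788 -0.32263855] 20.65050925210795
```

View pics/w4.png

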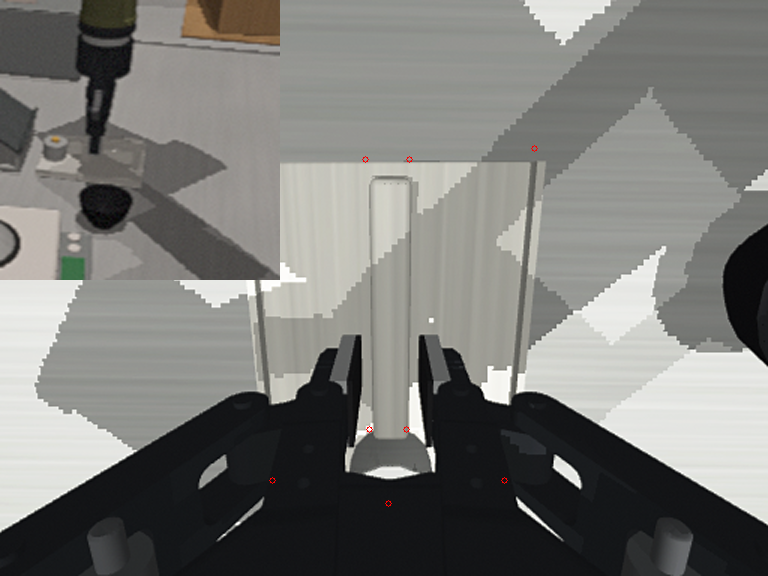

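The pan lies flat and the bar is free between the pads, running from (391,178) to (391,438). I'll regrip 8 mm nearer the balance point, lift, and feel the moment.

>>> move_arm([
  [0.05,0,0,0,0.75],
  [0.1,0,0,0,0.75],
  [0.1,0,0,0,0.75],
  [0.1,0,0,0,0.85],
  [0.1,0,0,0,1],
  [0.1,0,0,0,1],
  [0.1,0,0,0,1],
  [0.1,0,0,0,1],
], newtons=100)

```text
clock: 11.65
eef_pos: [448.6, -304.8, 41.4]
tool_rot: [-3.141, 0.001, -3.127]
force: [2.8, 2.1, 3.8]
grip_width: 9.9
gripper_force: 98.1
```

>>> move_arm([
  [0,0,0.2,0,1],
  [0,0,0.5,0,1],
  [0,0,1,0,1],
  [0,0,1,0,1],
])

```text
clock: 11.98
eef_pos: [450.5, -307.2, 126.1]
tool_rot: [-3.135, 0.006, -3.127]
force: [1.6, -0.7, -2.6]
grip_width: 10.1
gripper_force: 98.3
```

>>> move_arm([
  [0,0,0.5,0,1],
  [0,0,1,0,1],
  [0,0,1,0,1],
  [0,0,1,0,1],
  [0,0,1,0,1],
  [0,0,1,0,1],
])

```text
clock: 12.48
eef_pos: [446.4, -303.7, 198.7]
tool_rot: [3.139, -0.004, -3.127]
force: [-0.4, 1.0, -3.8]
grip_width: 10.2
gripper_force: 98.9
```

```bash
python3 - <<'E'
from h import *
from bench import eyes,observe
w,s,o=pickle.load(open("w4.pkl","rb"))
ob=[((371/1.5,180/1.5),(-70,6,46)),((411/1.5,180/1.5),(-70,-6,46)),((370/1.5,438/1.5),(15,6,46)),((410/1.5,438/1.5),(15,-6,46)),((391/1.5,162/1.5),(-75,0,5))]
r=least_squares(lambda q:np.concatenate([(proj(w,pose([q[0],q[1],0,q[2],0],P))-uv).ravel() for uv,P in ob]),[440,-305,0]);print("pan ctr,yaw",r.x,r.fun.round(1))
F=[];T=[]
for i in range(40):
    c=eyes.capture("side");o=observe();F.append(o["force"]);T.append(o["wrist_torque"])
F=np.mean(F,0)-[0,0,.07];T=np.mean(T,0)-[.004,-.005,-.005];W=-F[2];M=W/9.81;cm=M-.24
print(F,T,"com offset from TCP x,y",T[1]/W*1e3,-T[0]/W*1e3,"M",M,"x by mass",(-1.44+55*cm)/M,o["eef_pos"],o["tool_rot"],o["grip_width"],o["clock"])
c=eyes.capture("side");print(proj(c,o["eef_pos"]))
pickle.dump(c,open("s5.pkl","wb"))
E
```

```text
pan ctr,yaw [ 4.44769595e+02 -3.03963483e+02  1.17127398e-02] [ 27.9  -1.2 -27.7  -1.3  25.4   2.9 -25.4   2.8  -0.2  -0.4]
[-0.01978535  0.01401363 -3.51448761] [-0.00436081  0.03307537  0.00510575] com offset from TCP x,y 9.411149437887621 1.2408101877777682 M 0.3582556172357864 x by mass 14.135323228261727 [ 448.1372818  -304.8589398   201.13520785] [-3.14153727e+00  5.16216363e-05 -3.12673735e+00] 10.107742559008926 14.4833
[[339.73204933 116.86188093]]
```

>>> move_arm([
  [0.33,0.33,0.2,0,1],
  [0.66,0.66,0.4,0,1],
  [1,1,0.4,0,1],
  [1,1,0.4,0,1],
])

```text
clock: 14.87
eef_pos: [534.0, -220.7, 234.7]
tool_rot: [3.14, 0.008, -3.123]
force: [-0.9, -1.5, -3.7]
grip_width: 9.7
gripper_force: 99.1
```

>>> move_arm([
  [0.0,0.33,0,0,1],
  [0.0,0.66,0,0,1],
  [0,1,0,0,1],
  [0,1,0,0,1],
  [0,1,0,0,1],
  [0,1,0,0,1],
  [0,1,0,0,1],
])

```text
clock: 15.45
eef_pos: [528.3, -145.7, 233.1]
tool_rot: [-3.141, 0.0, -3.127]
force: [0.6, 0.9, -4.0]
grip_width: 10.1
gripper_force: 99.4
```

```bash
python3 - <<'E'
from h import *
from bench import eyes,observe
w=eyes.capture("wrist");t=eyes.capture("top");o=observe();print(o["eef_pos"],proj(w,[538.6,18,65]))
pickle.dump((w,t),open("w6.pkl","wb"));cv2.imwrite("pics/w6.png",mark(w,[[538.6,18,90],[538.6+50,18,66],[538.6-50,18,66],[538.6,-32,66]]))
E
```

```text
[ 528.21678423 -145.85936517  233.09573468] [[408.85126781 188.11203815]]
```

View pics/w6.png

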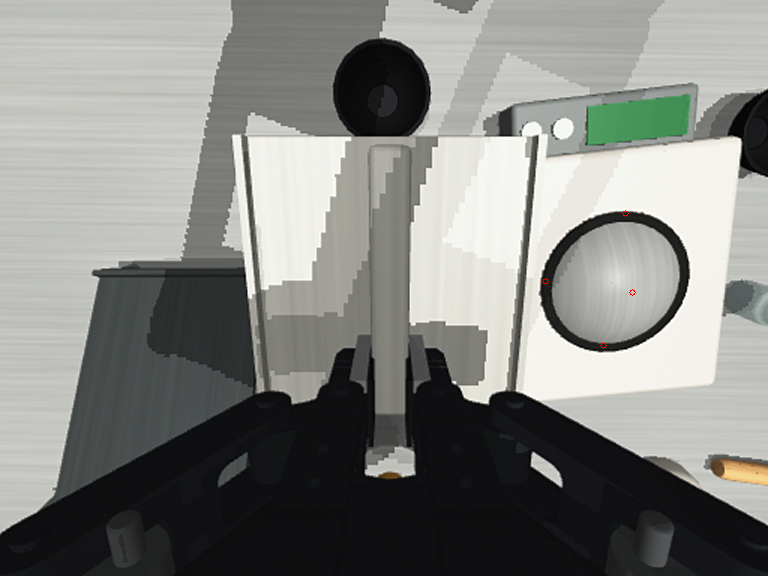

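The wrist view shows the dome ring centred near (615,281), close to my marks. I'll fit it exactly.

```bash
python3 - <<'E'
from h import *
w,t=pickle.load(open("w6.pkl","rb"))
d=pickle.load(open("cap0.pkl","rb"))
def fit(c,box,thr,zs=(65,66)):
    x0,y0,x1,y1=box;m=(c["color"].max(2)[y0:y1,x0:x1]<thr).astype(np.uint8)
    k,l,st,ce=cv2.connectedComponentsWithStats(m);i=1+st[1:,4].argmax()
    cn=cv2.findContours((l==i).astype(np.uint8),cv2.RETR_EXTERNAL,cv2.CHAIN_APPROX_NONE)[0][0][:,0]+[x0,y0]
    for z in zs:
        q=np.array([ray(c,u,z)[:2] for u in cn.astype(float)])
        r=least_squares(lambda p:np.hypot(*(q-p[:2]).T)-p[2],[538,18,52],loss='soft_l1');print(thr,z,r.x.round(2),np.sqrt(np.mean(r.fun**2)).round(2),len(q))
for th in(50,70): fit(w,(355,135,470,240),th)
for th in(60,80): fit(d["top"],(225,190,295,245),th)
for th in(60,80): fit(d["side"],(240,200,312,248),th)
E
```

```text
50 65 [540.09  18.65  52.56] 0.48 268
50 66 [539.81  18.09  52.38] 0.48 268
70 65 [539.94  18.63  52.69] 0.43 269
70 66 [539.67  18.07  52.51] 0.43 269
60 65 [538.67  18.48  50.86] 0.86 104
60 66 [538.61  18.46  50.82] 0.86 104
80 65 [538.72  18.65  51.14] 0.81 105
80 66 [538.66  18.63  51.1 ] 0.81 105
60 65 [540.14  13.58  49.77] 1.44 147
60 66 [539.79  14.89  49.67] 1.44 147
80 65 [540.17  13.3   50.05] 2.31 166
80 66 [539.83  14.62  49.95] 2.3 166
```

>>> move_arm([
  [0,0.33,0,0,1],
  [0,0.66,0,0,1],
  [0,1,0,0,1],
  [0,1,0,0,1],
])

```text
clock: 15.88
eef_pos: [527.6, -61.4, 233.0]
tool_rot: [3.138, -0.001, -3.126]
force: [-0.4, -0.1, -4.0]
grip_width: 10.0
gripper_force: 99.5
```

>>> move_arm([
  [0,0.33,0,0,1],
  [0,0.66,0,0,1],
  [0.014,1,0,0,1],
  [0.014,1,0,0,1],
])

```text
clock: 16.22
eef_pos: [529.4, 18.5, 233.1]
tool_rot: [3.138, 0.0, -3.125]
force: [-0.7, -0.6, -4.0]
grip_width: 10.1
gripper_force: 99.7
```

>>> move_arm([
  [0,0.05,-0.3,0,1],
  [0,0.05,-0.6,0,1],
  [0,0.05,-0.9,0,1],
  [0,0.05,-1,0,1],
  [0,0.05,-1,0,1],
  [0,0.05,-1,0,1],
  [0,0.05,-1,0,1],
  [0,0.05,-1,0,1],
])

```text
clock: 16.88
eef_pos: [530.7, 18.8, 154.7]
tool_rot: [-3.141, 0.003, -3.127]
force: [0.8, -0.1, -3.0]
grip_width: 9.8
gripper_force: 99.6
```

>>> move_arm([
  [0,0,-0.1,0,1],
  [0,0,-0.18,0,1],
  [0,0,-0.18,0,1],
  [0,0,-0.18,0,1],
  [0,0,-0.18,0,1],
  [0,0,-0.18,0,1],
  [0,0,-0.18,0,1],
])

```text
clock: 17.47
eef_pos: [529.4, 19.2, 138.9]
tool_rot: [-3.142, 0.0, -3.127]
force: [0.2, -0.7, -3.6]
grip_width: 10.0
gripper_force: 99.7
```

>>> move_arm([
  [0,-0.014,-0.03,0,1],
  [0,-0.014,-0.06,0,1],
  [0,-0.014,-0.06,0,1],
  [0,-0.014,-0.06,0,1],
  [0,-0.014,-0.06,0,1],
  [0,-0.014,-0.06,0,1],
])

```text
clock: 17.97
eef_pos: [529.3, 18.0, 133.9]
tool_rot: [3.142, 0.0, -3.127]
force: [-0.3, 0.6, -2.8]
grip_width: 10.1
gripper_force: 99.7
```

>>> move_arm([
  [0,0,-0.01,0,1],
  [0,0,-0.015,0,1],
  [0,0,-0.015,0,1],
  [0,0,-0.015,0,1],
  [0,0,-0.015,0,1],
])

```text
clock: 18.38
eef_pos: [529.2, 18.0, 132.7]
tool_rot: [-3.142, -0.0, -3.127]
force: [-0.4, 0.6, -3.4]
grip_width: 10.0
gripper_force: 99.7
```

>>> move_arm([
  [0,0,-0.01,0,1],
  [0,0,-0.01,0,1],
  [0,0,-0.01,0,1],
  [0,0,-0.01,0,1],
])

```text
clock: 18.72
eef_pos: [529.2, 18.1, 131.9]
tool_rot: [3.142, -0.0, -3.127]
force: [-0.4, -0.0, -3.0]
grip_width: 9.9
gripper_force: 99.7
```

>>> move_arm([
  [0,0,-0.01,0,1],
  [0,0,-0.01,0,1],
  [0,0,-0.01,0,1],
])

```text
clock: 18.97
eef_pos: [529.4, 18.0, 131.4]
tool_rot: [-3.142, 0.0, -3.127]
force: [-0.1, -0.5, -0.4]
grip_width: 10.0
gripper_force: 100.3
```

>>> move_arm([
  [0,0,-0.006,0,1],
  [0,0,-0.006,0,1],
  [0,0,-0.006,0,1],
])

```text
clock: 19.22
eef_pos: [529.4, 18.1, 131.3]
tool_rot: [-3.142, 0.001, -3.127]
force: [-1.8, 0.9, 5.6]
grip_width: 9.5
gripper_force: 100.8
```

>>> move_arm([
  [0,0,0.004,0,0.9],
  [0,0,0.004,0,0.87],
  [0,0,0.004,0,0.865],
  [0,0,0.004,0,0.86],
])

```text
clock: 19.55
eef_pos: [529.4, 18.1, 131.0]
tool_rot: [-3.142, 0.0, -3.127]
force: [-0.6, -0.1, 1.9]
grip_width: 12.1
gripper_force: 2.2
```

```bash
python3 - <<'E'
from h import *
from bench import eyes,observe
F=[];T=[]
for i in range(10):
    s=eyes.capture("wrist");o=observe();F.append(o["force"]);T.append(o["wrist_torque"])
F=np.mean(F,0)-[0,0,.07];T=np.mean(T,0)-[.004,-.005,-.005]
print(F,T,o["grip_width"],o["gripper_force"],o["eef_pos"],o["clock"])
E
```

```text
[-0.76450063  0.38050348  2.92553393] [-0.0137591   0.14070206  0.01911569] 12.11375074439519 2.198349949903786 [529.42545174  18.03396574 131.01403261] 20.05
```

>>> move_arm([
  [0,0,0.005,0,0.86],
  [0,0,0.005,0,0.85],
  [0,0,0.005,0,0.84],
  [0,0,0.005,0,0.82],
  [0,0,0.005,0,0.8],
  [0,0,0.005,0,0.8],
])

```text
clock: 20.55
eef_pos: [529.2, 18.1, 131.3]
tool_rot: [3.142, -0.0, -3.127]
force: [1.0, -0.6, -0.8]
grip_width: 17.0
gripper_force: 0.0
```

```bash
python3 - <<'E'
from h import *
from bench import eyes,observe
s=eyes.capture("side");w=eyes.capture("wrist");o=observe()
for i in range(4): eyes.capture("top")
s2=eyes.capture("side");w2=eyes.capture("wrist");o=observe()
print(o["force"],o["wrist_torque"],o["grip_width"],o["gripper_force"],o["eef_pos"],o["clock"])
print(np.abs(s["color"].astype(int)-s2["color"]).max(2).__gt__(60).sum(),np.abs(w["color"].astype(int)-w2["color"]).max(2).__gt__(60).sum())
pickle.dump((s2,w2,o),open("r1.pkl","wb"))
# expected level pan: grip pan x=3.3
g=[529.4-3.5,18.1,90,.0145,0]
m=np.zeros((576,800,3),np.uint8);m[:384,:512]=mark(w2,pose(g,PTS),s=1);P=proj(s2,pose(g,PTS))
b=crop(s2,215,150,140,90,2.05);m[390:390+b.shape[0],512:512+b.shape[1]]=b
b=crop(s2,215,150,140,90,3)
for u in P: cv2.circle(b,tuple(int(v) for v in (u-[215,150])*3),3,(0,0,255),1)
m[306:576,:420]=b;cv2.imwrite("pics/r1.png",m)
E
```

```text
[ 0.22405974 -0.10203124  0.05611357] [ 0.0057016  -0.01068184  0.05544753] 17.05804253005295 0.0 [529.26068747  18.05622521 131.36056206] 20.95
0 109
```

View pics/r1.png

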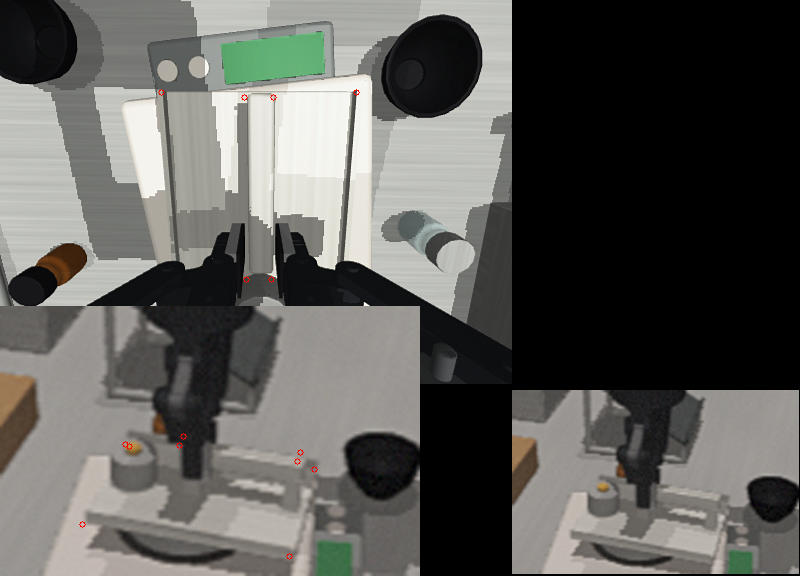

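```bash
python3 - <<'E'
from h import *
w6=pickle.load(open("w6.pkl","rb"))[0];s2,w2,o=pickle.load(open("r1.pkl","rb"))
w4=pickle.load(open("w4.pkl","rb"))[0]
m=np.zeros((600,800,3),np.uint8)
for i,c in enumerate((w6,w2)):
    m[i*200:i*200+195,:800]=crop(c,155,82,210,50,3.8)[:195,:800] if 0 else cv2.resize(c["color"][82:132,155:365],(800,195),interpolation=cv2.INTER_CUBIC)
m[400:600,:330]=cv2.resize(s2["color"][185:245,230:330],(330,198))[:198].copy() if 0 else cv2.resize(s2["color"][185:245,230:330],(330,200))
m[400:600,340:800]=cv2.resize(s2["color"][200:245,235:335],(460,200),interpolation=cv2.INTER_CUBIC)
cv2.imwrite("pics/z.png",m)
# where would points go for tilts
for th in(-.08,-.04,0,.04,.08):
    g=[539.5-14+0,18.1,90,.0145]
    # roll about com-ish contact: pan x=14 at dome apex
    R=pose([0,0,0,.0145,th],np.array([(-70,0,46),(-75,-55,12),(-75,55,12),(-75,55,0),(75,55,0),(55,0,35)])-[14,0,0])+[539.5-14+14,18.1,90]
    print(th,"wrist",proj(w2,R).round(1)[:3].tolist(),"side",proj(s2,R).round(1).tolist())
R=pose([448.1-444.8,0,0,0,0],[(-70,0,46),(-75,-55,12),(-75,55,12)])
E
```

```text
-0.08 wrist [[258.6, 106.4], [148.3, 91.4], [369.4, 91.5]] side [[313.2, 197.4], [319.8, 197.4], [311.7, 226.0], [311.9, 230.8], [242.8, 224.7], [257.1, 198.1]]
-0.04 wrist [[258.6, 101.2], [150.8, 90.4], [366.9, 90.6]] side [[314.1, 198.8], [320.0, 198.8], [312.0, 227.5], [311.9, 232.2], [242.6, 223.8], [257.6, 197.5]]
0 wrist [[258.7, 96.5], [153.3, 89.8], [364.5, 89.9]] side [[314.9, 200.2], [320.2, 200.1], [312.1, 228.9], [311.9, 233.5], [242.6, 222.9], [258.2, 197.0]]
0.04 wrist [[258.7, 92.5], [155.7, 89.5], [362.1, 89.6]] side [[315.6, 201.7], [320.3, 201.5], [312.3, 230.3], [311.7, 234.9], [242.5, 222.0], [258.8, 196.4]]
0.08 wrist [[258.7, 89.0], [158.0, 89.5], [359.8, 89.6]] side [[316.3, 203.2], [320.3, 202.8], [312.3, 231.7], [311.6, 236.2], [242.5, 221.1], [259.4, 195.9]]
```

View pics/z.png

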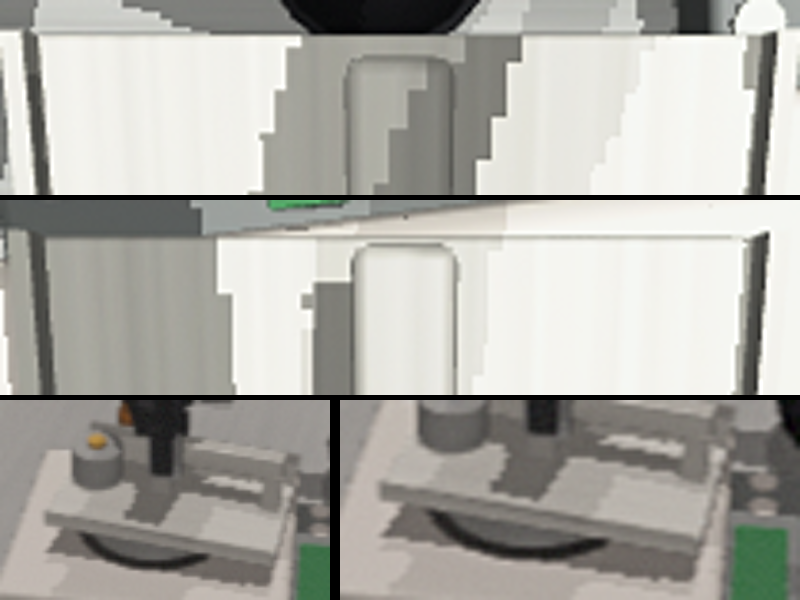

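The pan stays put by itself, but it isn't quite level. Compared with the held view, the gap from bar end to plate edge shrank from 5.6 to 1.8 px, so the handle end is about 2.4° low. The bar also shifted +2.2 px in y, so the +y side is about 1.7° low. I'll regrip, shift +2.0 mm in x and −1.4 mm in y, and release again.

>>> move_arm([
  [0,0.008,0,0,0.8],
  [0,0.008,0,0,0.82],
  [0,0.008,0,0,0.84],
  [0,0.008,0,0,0.85],
  [0,0.008,0,0,0.86],
  [0,0.008,0,0,0.87],
  [0,0.008,0,0,0.88],
  [0,0.008,0,0,0.88],
  [0,0.008,0,0,0.88],
], newtons=60)

```text
clock: 21.7
eef_pos: [529.2, 18.4, 131.5]
tool_rot: [-3.141, 0.0, -3.127]
force: [-0.3, -2.3, 1.6]
grip_width: 11.1
gripper_force: 41.8
```

>>> move_arm([
  [0,0,0.025,0,0.88],
  [0,0,0.05,0,0.88],
  [0,0,0.05,0,0.88],
  [0,0,0.05,0,0.88],
  [0.025,-0.018,0.05,0,0.88],
  [0.025,-0.018,0.05,0,0.88],
  [0.025,-0.018,0.05,0,0.88],
  [0.025,-0.018,0.05,0,0.88],
  [0.025,-0.018,0.05,0,0.88],
])

```text
clock: 22.45
eef_pos: [531.2, 17.2, 135.3]
tool_rot: [3.142, -0.0, -3.127]
force: [-0.3, 0.0, -4.3]
grip_width: 11.4
gripper_force: 41.4
```

Held and shifted. Now I'll lower it in small steps.

>>> move_arm([
  [0,0,-0.02,0,0.88],
  [0,0,-0.035,0,0.88],
  [0,0,-0.035,0,0.88],
  [0,0,-0.035,0,0.88],
])

```text
clock: 22.78
eef_pos: [531.1, 17.3, 132.4]
tool_rot: [3.142, -0.0, -3.127]
force: [0.9, 0.1, -2.7]
grip_width: 11.5
gripper_force: 41.4
```

>>> move_arm([
  [0,0,-0.006,0,0.88],
  [0,0,-0.006,0,0.88],
  [0,0,-0.006,0,0.88],
])

```text
clock: 23.03
eef_pos: [531.3, 17.3, 132.1]
tool_rot: [3.142, 0.0, -3.127]
force: [0.4, -0.0, -2.9]
grip_width: 11.4
gripper_force: 41.4
```

>>> move_arm([
  [0,0,-0.006,0,0.88],
  [0,0,-0.006,0,0.88],
  [0,0,-0.006,0,0.88],
])

```text
clock: 23.28
eef_pos: [531.3, 17.3, 131.7]
tool_rot: [-3.142, 0.0, -3.127]
force: [0.7, 0.6, -2.8]
grip_width: 11.0
gripper_force: 41.5
```

>>> move_arm([
  [0,0,-0.005,0,0.88],
  [0,0,-0.005,0,0.88],
  [0,0,-0.005,0,0.88],
])

```text
clock: 23.53
eef_pos: [531.4, 17.2, 131.6]
tool_rot: [-3.142, 0.001, -3.127]
force: [-1.1, -0.4, 0.6]
grip_width: 10.9
gripper_force: 42.0
```

>>> move_arm([
  [0,0,-0.004,0,0.88],
  [0,0,-0.004,0,0.88],
  [0,0,-0.004,0,0.88],
])

```text
clock: 23.78
eef_pos: [531.4, 17.3, 131.5]
tool_rot: [-3.142, 0.001, -3.127]
force: [-2.3, -0.5, 5.8]
grip_width: 11.1
gripper_force: 42.6
```

>>> move_arm([
  [0,0,0.005,0,0.87],
  [0,0,0.007,0,0.865],
  [0,0,0.009,0,0.86],
  [0,0,0.009,0,0.855],
  [0,0,0.009,0,0.85],
  [0,0,0.009,0,0.84],
  [0,0,0.009,0,0.82],
  [0,0,0.009,0,0.8],
  [0,0,0.009,0,0.8],
])

```text
clock: 24.53
eef_pos: [531.3, 17.3, 131.5]
tool_rot: [3.142, -0.0, -3.127]
force: [0.5, 0.1, -0.3]
grip_width: 17.2
gripper_force: 0.0
```

```bash
cat > tilt.py <<'E'
from h import *
from bench import eyes,observe
import sys
for i in range(5): eyes.capture("top")
s=eyes.capture("side");w=eyes.capture("wrist");o=observe()
print(o["force"],o["grip_width"],o["eef_pos"],o["clock"])
pickle.dump((s,w,o),open(sys.argv[1]+".pkl","wb"))
w6=pickle.load(open("w6.pkl","rb"))[0]
def show(c): # row profile along bar/plate and column profiles
    g=cv2.cvtColor(c["color"],cv2.COLOR_BGR2GRAY).astype(int)
    print("bar rows85-105",g[85:105,255:263].mean(1).astype(int).tolist())
    print("bar cols240-280 @115",g[108:116,240:280].mean(0).astype(int).tolist())
    print("L 155-172",g[100:104,155:172].mean(0).astype(int).tolist(),"R 345-365",g[100:104,345:365].mean(0).astype(int).tolist())
show(w6);show(w)
m=np.zeros((600,800,3),np.uint8)
for i,c in enumerate((w6,w)): m[i*200:i*200+195]=cv2.resize(c["color"][82:132,155:365],(800,195),interpolation=cv2.INTER_CUBIC)
m[400:600,:330]=cv2.resize(s["color"][185:245,230:330],(330,200))
cv2.imwrite(f"pics/{sys.argv[1]}.png",m)
E
python3 tilt.py r2
```

```text
[-0.78698652 -0.10059513  0.75853178] 16.866936720407402 [531.24689093  17.21421811 131.60473161] 24.8833
bar rows85-105 [17, 17, 16, 15, 12, 17, 153, 166, 165, 165, 167, 131, 133, 152, 160, 167, 173, 172, 172, 172]
bar cols240-280 @115 [162, 161, 161, 161, 163, 137, 120, 144, 155, 166, 174, 173, 172, 172, 173, 174, 175, 171, 171, 168, 167, 167, 131, 126, 127, 129, 129, 130, 131, 132, 126, 119, 115, 92, 123, 129, 129, 128, 127, 127]
L 155-172 [135, 243, 241, 239, 240, 244, 201, 91, 78, 81, 108, 246, 242, 239, 239, 240, 241] R 345-365 [245, 245, 246, 247, 252, 177, 164, 168, 175, 97, 82, 74, 64, 207, 247, 244, 243, 244, 246, 181]
bar rows85-105 [206, 210, 214, 219, 225, 231, 186, 206, 226, 226, 226, 227, 230, 174, 157, 200, 217, 225, 229, 229]
bar cols240-280 @115 [123, 122, 122, 122, 110, 172, 190, 208, 227, 226, 226, 227, 227, 228, 230, 230, 231, 231, 230, 228, 227, 226, 226, 227, 229, 230, 232, 232, 229, 219, 206, 186, 147, 227, 229, 228, 227, 226, 225, 226]
L 155-172 [156, 157, 158, 160, 163, 128, 78, 74, 79, 76, 119, 121, 159, 160, 160, 162, 163] R 345-365 [244, 245, 245, 245, 245, 245, 246, 253, 184, 112, 82, 77, 70, 141, 248, 244, 243, 242, 242, 243]
```

View pics/r2.png

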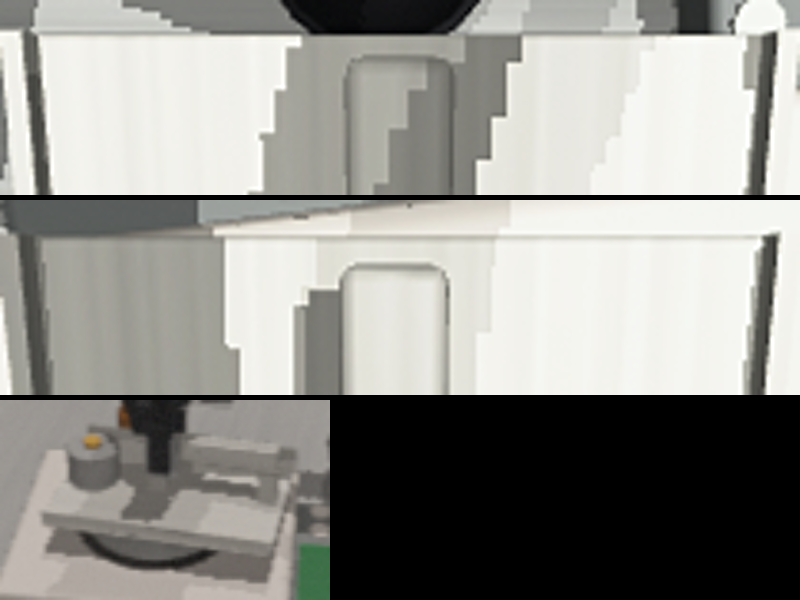

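The pan now rests about 0.9° and 0.7° off level and isn't moving, which is a good balance. I'll open the fingers and back straight up, then measure the drawer handle from the first images.

>>> move_arm([
  [0,0,0,0,0.75],
  [0,0,0,0,0.7],
  [0,0,0,0,0.65],
  [0,0,0,0,0.65],
  [0,0,0.05,0,0.65],
  [0,0,0.1,0,0.65],
  [0,0,0.2,0,0.65],
  [0,0,0.4,0,0.65],
  [0,0,0.7,0,0.65],
  [0,0,1,0,0.65],
  [0,0,1,0,0.65],
])

```text
clock: 25.8
eef_pos: [534.6, 17.1, 217.1]
tool_rot: [-3.141, 0.01, -3.127]
force: [1.6, 0.1, 0.8]
grip_width: 29.8
gripper_force: 0.0
```

```bash
python3 - <<'E'
from h import *
d=pickle.load(open("cap0.pkl","rb"));t,s=d["top"],d["side"]
np.set_printoptions(linewidth=250)
g=cv2.cvtColor(t["color"],cv2.COLOR_BGR2GRAY);print("top rows 238-268 cols 132-182:2")
for r in range(238,268):print(r,*g[r,132:182:2])
g=cv2.cvtColor(s["color"],cv2.COLOR_BGR2GRAY);print("side rows 300-384:2 cols 260-320:2")
for r in range(300,384,3):print(r,*g[r,262:322:2])
E
```

```text
top rows 238-268 cols 132-182:2
238 50 74 83 133 129 121 120 118 120 122 122 122 125 124 123 125 125 125 126 125 127 55 48 70 78
239 45 73 81 127 122 124 123 121 124 122 124 126 125 125 125 129 127 129 127 129 125 57 50 65 79
240 45 72 81 128 127 127 124 127 127 128 127 127 80 91 93 93 96 110 110 126 127 56 51 70 79
241 45 70 77 80 82 90 98 102 103 111 109 125 121 124 128 124 126 126 124 128 130 57 36 58 60
242 81 112 110 124 125 120 122 125 126 124 125 127 125 124 99 99 83 94 75 84 93 97 94 33 40
243 130 126 127 124 125 128 99 91 58 64 69 78 93 101 95 96 94 100 89 96 96 93 97 34 37
244 66 69 70 80 96 95 93 97 93 97 99 99 96 95 97 96 95 101 93 95 94 92 97 34 34
245 100 100 97 96 99 93 95 93 98 99 101 97 98 98 101 93 92 97 96 95 100 93 98 32 39
246 97 100 97 94 97 97 99 93 98 97 99 100 101 96 98 99 98 103 93 94 105 95 99 28 29
247 96 97 95 100 99 99 101 99 99 100 99 96 103 95 101 96 97 99 82 79 77 84 82 96 107
248 99 100 96 104 103 104 103 99 106 96 82 75 88 82 79 88 119 91 117 107 72 118 113 119 115
249 106 95 87 86 79 78 71 93 77 121 114 114 114 114 115 109 120 90 114 104 70 118 117
[... 4477 characters left out ...]
145 133 122 119 120 120 96 87 149 153 157 149 143 135 129 120 130 131 119 139 134 126 143 140 137 141 142 141 141 142
369 145 107 117 121 117 118 73 56 62 97 99 109 117 128 138 145 153 149 129 139 128 105 144 140 138 140 141 138 141 141
372 125 116 119 119 118 110 62 63 103 143 143 146 141 144 142 137 117 100 137 140 116 133 143 136 140 139 139 138 142 142
375 122 118 116 118 121 94 63 66 128 122 124 141 144 144 141 142 145 94 130 138 110 143 142 136 140 141 139 140 143 143
378 116 119 116 121 114 68 61 65 88 90 93 92 90 90 97 98 125 91 75 75 103 144 139 136 142 141 139 143 142 141
381 81 93 113 117 113 60 61 71 144 142 144 142 127 97 96 92 96 88 77 74 134 141 137 139 141 141 138 140 140 142
```

```bash
python3 - <<'E'
from h import *
d=pickle.load(open("cap0.pkl","rb"));t,s=d["top"],d["side"]
def tri(a,b):
    r=least_squares(lambda P:np.concatenate([proj(t,P)[0]-a,proj(s,P)[0]-b]),[420,300,50]);print(r.x.round(1),r.fun.round(1))
tri((152.5,261.3),(303,351));tri((167,260),(308,328));tri((138,262.3),(299,377))
for z in(30,40,50,60):print(z,ray(t,(152.5,261.3),z).round(1))
print("front",[ray(t,u,80).round(1) for u in((123,246),(177,243))], "unit top",[ray(t,u,85).round(1) for u in((119,218),(178,218),(119,168),(177,166))])
E
```

```text
[417.  316.1  47.7] [-0.  -0.2  0.1  0. ]
[418.1 274.   51.4] [ 0.1  0.6 -0.4 -0. ]
[414.4 358.2  43.7] [-0.  -0.3  0.1  0. ]
30 [415.6 320.8  30. ]
40 [416.1 318.1  40. ]
50 [416.5 315.4  50. ]
60 [416.9 312.7  60. ]
front [array([459.6, 389.8,  80. ]), array([466.7, 240.9,  80. ])] unit top [array([536.2, 401.6,  85. ]), array([534.8, 238.2,  85. ]), array([675.9, 406.2,  85. ]), array([679.5, 243.2,  85. ])]
```

>>> move_arm([
  [-0.15,0.31,0.2,0,0.8],
  [-0.3,0.62,0.2,0,1],
  [-0.451,0.934,0.2,0,1],
  [-0.451,0.934,0.2,0,1],
])

```text
clock: 26.13
eef_pos: [492.5, 95.2, 228.1]
tool_rot: [3.139, -0.001, -3.124]
force: [-0.5, -0.0, -0.4]
grip_width: -0.1
gripper_force: 0.0
```

>>> move_arm([
  [-0.15,0.31,0,0,1],
  [-0.3,0.62,0,0,1],
  [-0.451,0.934,0,0,1],
  [-0.451,0.934,0,0,1],
])

```text
clock: 26.47
eef_pos: [456.8, 169.6, 227.6]
tool_rot: [3.139, -0.002, -3.124]
force: [0.2, -1.3, 0.0]
grip_width: 0.0
gripper_force: 0.0
```

>>> move_arm([
  [-0.15,0.31,0,0,1],
  [-0.3,0.62,0,0,1],
  [-0.451,0.934,0,0,1],
  [-0.451,0.934,0,0,1],
])

```text
clock: 26.8
eef_pos: [421.5, 244.2, 227.7]
tool_rot: [3.139, -0.001, -3.124]
force: [0.5, 0.0, 0.1]
grip_width: 0.3
gripper_force: 0.0
```

>>> move_arm([
  [-0.15,0.31,0,0,1],
  [-0.3,0.62,0,0,1],
  [-0.451,0.934,0,0,1],
  [-0.451,0.934,0,0,1],
  [-0.451,0.934,0,0,1],
  [-0.451,0.934,0,0,1],
  [-0.451,0.934,0,0,1],
])

```text
clock: 27.38
eef_pos: [387.5, 315.0, 227.5]
tool_rot: [-3.141, 0.0, -3.128]
force: [-0.2, -0.2, -0.9]
grip_width: 0.3
gripper_force: 0.0
```

```bash
python3 - <<'E'
from h import *
from bench import eyes,observe
t=eyes.capture("top");s=eyes.capture("side");w=eyes.capture("wrist");o=observe()
print(o["eef_pos"],o["tool_rot"],o["grip_width"],o["clock"],o["joint_pos"])
pickle.dump((t,s,w),open("d1.pkl","wb"))
# pan pose now: stud by colour in top and side
for n,c in(("top",t),("side",s)):
    h=cv2.cvtColor(c["color"],cv2.COLOR_BGR2HSV);m=cv2.inRange(h,(12,120,100),(32,255,255))
    k,l,st,ce=cv2.connectedComponentsWithStats(m);print(n,[(st[i,4],ce[i].round(1).tolist()) for i in range(1,k) if st[i,4]>=2][:8])
print("wrist handle pred",proj(w,[[417,316,50],[418,274,50],[416,358,50],[417,316,58]]).round(1).tolist())
g=cv2.cvtColor(w["color"],cv2.COLOR_BGR2GRAY)
u=proj(w,[417,316,50])[0].astype(int);print(u)
for cc in range(u[0]-90,u[0]+100,30): print(cc,g[max(0,u[1]-45):u[1]+45:3,min(511,max(0,cc))].tolist())
E
```

```text
[387.46578831 315.18444968 227.59417207] [-3.14131215e+00  7.48852750e-05 -3.12816561e+00] -0.13187774187115583 27.5333 [ 5.98493621e-01  2.21772384e-01  1.69237563e+00 -2.92256041e-04
  1.22753713e+00 -9.85631361e-01]
top [(np.int32(1209), [308.8, 131.0]), (np.int32(181), [186.6, 147.6]), (np.int32(14), [257.5, 198.7]), (np.int32(3), [171.7, 217.7]), (np.int32(3), [128.0, 221.0]), (np.int32(2), [172.0, 222.5]), (np.int32(3), [128.0, 225.0]), (np.int32(2), [173.0, 225.5])]
side [(np.int32(17), [416.3, 23.7]), (np.int32(10), [429.8, 23.7]), (np.int32(25), [441.3, 23.0]), (np.int32(133), [471.9, 28.8]), (np.int32(2), [448.0, 25.5]), (np.int32(4326), [462.2, 70.6]), (np.int32(2), [435.5, 26.0]), (np.int32(3), [456.0, 27.7])]
wrist handle pred [[259.8, 200.0], [223.2, 200.4], [296.6, 199.7], [259.9, 202.2]]
[259 200]
169 [135, 129, 129, 129, 129, 132, 129, 128, 132, 135, 137, 127, 128, 132, 135, 130, 130, 130, 133, 130, 128, 125, 124, 126, 133, 125, 117, 205, 207, 203]
199 [214, 212, 129, 130, 128, 133, 129, 130, 130, 132, 134, 131, 127, 132, 134, 132, 133, 133, 135, 126, 128, 215, 123, 130, 117, 59, 60, 57, 57, 156]
229 [213, 210, 215, 211, 205, 219, 122, 130, 130, 129, 131, 130, 100, 129, 83, 121, 128, 106, 118, 114, 108, 151, 146, 98, 67, 54, 59, 62, 146, 169]
259 [212, 211, 190, 185, 184, 187, 181, 183, 183, 181, 188, 99, 101, 100, 86, 116, 88, 206, 216, 208, 116, 104, 63, 13, 14, 13, 13, 14, 15, 13]
289 [182, 183, 186, 183, 182, 187, 180, 182, 181, 178, 185, 181, 185, 158, 157, 201, 150, 175, 175, 174, 173, 173, 172, 171, 175, 58, 62, 78, 152, 145]
319 [176, 180, 184, 182, 179, 188, 181, 184, 180, 177, 186, 179, 187, 185, 189, 185, 216, 209, 211, 212, 189, 57, 59, 63, 62, 63, 66, 146, 168, 169]
349 [206, 181, 183, 182, 180, 187, 184, 188, 182, 181, 187, 212, 210, 210, 217, 215, 216, 211, 208, 208, 214, 217, 214, 214, 211, 208, 207, 211, 210, 210]
```

The wrist profile confirms the handle bar where I predicted it, at row 200. I'll lower the closed fingers in front of it and push.

>>> move_arm([
  [0,0,-0.4,0,1],
  [0,0,-0.8,0,1],
  [0,0,-1,0,1],
  [0,0,-1,0,1],
])

```text
clock: 27.87
eef_pos: [384.8, 313.8, 144.2]
tool_rot: [-3.137, -0.007, -3.128]
force: [-0.4, -0.4, -0.1]
grip_width: -0.1
gripper_force: 0.0
```

>>> move_arm([
  [0,0,-0.4,0,1],
  [0,0,-0.8,0,1],
  [0,0,-1,0,1],
  [0,0,-1,0,1],
])

```text
clock: 28.2
eef_pos: [385.7, 314.7, 65.5]
tool_rot: [-3.139, -0.004, -3.127]
force: [-0.5, -0.2, -0.3]
grip_width: 0.3
gripper_force: 0.0
```

>>> move_arm([
  [0,0,-0.1,0,1],
  [0,0,-0.22,0,1],
  [0,0,-0.22,0,1],
  [0,0,-0.22,0,1],
  [0,0,-0.22,0,1],
])

```text
clock: 28.62
eef_pos: [387.5, 316.5, 50.8]
tool_rot: [3.141, 0.001, -3.127]
force: [-0.3, -0.5, 0.6]
grip_width: -0.0
gripper_force: 0.0
```

>>> move_arm([
  [0.1,0,0,0,1],
  [0.2,0,0,0,1],
  [0.3,0.01,0,0,1],
  [0.4,0.015,0,0,1],
  [0.4,0.015,0,0,1],
])

```text
clock: 29.03
eef_pos: [422.1, 318.2, 50.4]
tool_rot: [3.14, 0.003, -3.127]
force: [1.2, -0.2, -0.2]
grip_width: -0.1
gripper_force: 0.0
```

>>> move_arm([
  [0.08,0.005,0,0,1],
  [0.16,0.01,0,0,1],
  [0.24,0.015,0,0,1],
  [0.24,0.015,0,0,1],
])

```text
clock: 29.37
eef_pos: [440.2, 319.0, 50.1]
tool_rot: [3.141, 0.002, -3.127]
force: [-0.1, 0.1, 0.2]
grip_width: -0.0
gripper_force: 0.0
```

>>> move_arm([
  [0.05,0,0,0,1],
  [0.1,0.005,0,0,1],
  [0.1,0.005,0,0,1],
])

```text
clock: 29.62
eef_pos: [447.2, 319.2, 50.1]
tool_rot: [3.141, 0.001, -3.127]
force: [-0.2, 1.0, -0.3]
grip_width: -0.2
gripper_force: 0.0
```

```bash
python3 - <<'E'
from h import *
from bench import eyes,observe
t=eyes.capture("top");s=eyes.capture("side");o=observe();print(o["force"],o["eef_pos"],o["clock"])
d=pickle.load(open("cap0.pkl","rb"))
def hsvw(c,x0,y0,x1,y1):
    m=cv2.inRange(cv2.cvtColor(c["color"],cv2.COLOR_BGR2HSV),(10,90,80),(30,255,255))[y0:y1,x0:x1];r=np.where(m.any(1))[0];return m.sum()//255,(r.min()+y0,r.max()+y0) if len(r) else None
print("drawer wood top before/after",hsvw(d["top"],118,212,182,255),hsvw(t,118,212,182,255))
E
```

```text
[0.00909097 1.07107241 0.87697447] [446.52951082 319.03691923  50.01587972] 29.7167
drawer wood top before/after (np.uint64(641), (np.int64(217), np.int64(244))) (np.uint64(377), (np.int64(217), np.int64(227)))
```

>>> move_arm([
  [0.04,0.003,0,0,1],
  [0.08,0.005,0,0,1],
  [0.12,0.008,0,0,1],
  [0.12,0.008,0,0,1],
])

```text
clock: 30.05
eef_pos: [456.6, 319.7, 50.0]
tool_rot: [3.141, 0.001, -3.127]
force: [-0.7, -0.2, -0.6]
grip_width: -0.1
gripper_force: 0.2
```

>>> move_arm([
  [0.03,0,0,0,1],
  [0.06,0.005,0,0,1],
  [0.06,0.005,0,0,1],
])

```text
clock: 30.3
eef_pos: [461.2, 320.0, 50.0]
tool_rot: [3.141, 0.001, -3.127]
force: [-0.3, 0.2, -1.0]
grip_width: -0.2
gripper_force: 0.1
```

```bash
python3 - <<'E'
from h import *
from bench import eyes,observe
t=eyes.capture("top");o=observe();print(o["force"],o["eef_pos"],o["clock"])
m=cv2.inRange(cv2.cvtColor(t["color"],cv2.COLOR_BGR2HSV),(10,90,80),(30,255,255))[205:255,118:182];print(m.sum(1)//255)
g=cv2.cvtColor(t["color"],cv2.COLOR_BGR2GRAY)
for c in(124,128,132,170,174):print(c,g[205:255,c].tolist())
E
```

```text
[ 0.09658042  0.78356585 -0.56768569] [461.0521167  320.06822393  50.01838482] 30.35
[ 0  0  0  0  0  0  0  0  0  0  0  0 16 32 43 39 22  6  0  0  0  0  0  0
  0  0  0  0  0  0  0  0  0  0  0  0  0  0  0  0  0  0  0  0  0  0  0  0
  0  0]
124 [135, 136, 138, 138, 135, 134, 136, 137, 137, 140, 137, 138, 142, 105, 39, 18, 25, 27, 21, 25, 19, 20, 26, 21, 17, 27, 31, 23, 31, 52, 47, 31, 34, 32, 28, 35, 34, 32, 22, 33, 33, 29, 25, 28, 32, 35, 29, 25, 26, 27]
128 [133, 139, 137, 138, 135, 136, 136, 139, 136, 140, 137, 139, 138, 118, 97, 125, 143, 100, 64, 26, 25, 19, 24, 21, 15, 18, 14, 18, 26, 24, 17, 22, 16, 32, 33, 47, 36, 36, 28, 33, 36, 36, 29, 30, 33, 30, 29, 35, 35, 31]
132 [135, 138, 138, 140, 138, 141, 136, 139, 138, 138, 138, 140, 142, 97, 51, 92, 141, 74, 112, 106, 106, 113, 119, 49, 54, 33, 11, 8, 17, 22, 18, 21, 18, 26, 24, 19, 26, 25, 30, 38, 35, 33, 30, 32, 29, 32, 32, 34, 34, 36]
170 [142, 141, 140, 142, 141, 139, 140, 139, 143, 148, 141, 105, 128, 131, 140, 95, 109, 68, 69, 74, 49, 51, 83, 82, 82, 83, 82, 81, 85, 83, 83, 84, 72, 72, 66, 69, 69, 66, 69, 70, 69, 69, 68, 66, 84, 84, 88, 73, 98, 114]
174 [142, 144, 141, 144, 144, 140, 140, 144, 146, 148, 147, 60, 54, 54, 52, 64, 67, 65, 66, 73, 39, 54, 82, 82, 82, 84, 85, 86, 85, 81, 87, 85, 85, 79, 86, 86, 82, 81, 82, 80, 83, 85, 84, 83, 84, 83, 87, 87, 83, 84]
```

>>> move_arm([
  [0.03,0,0,0,1],
  [0.06,0.004,0,0,1],
  [0.06,0.004,0,0,1],
])

```text
clock: 30.6
eef_pos: [466.0, 320.4, 50.0]
tool_rot: [3.141, 0.001, -3.127]
force: [0.2, 0.5, -0.5]
grip_width: -0.1
gripper_force: 0.2
```

>>> move_arm([
  [0.03,0,0,0,1],
  [0.06,0.004,0,0,1],
  [0.06,0.004,0,0,1],
])

```text
clock: 30.85
eef_pos: [470.8, 320.7, 50.0]
tool_rot: [3.141, 0.001, -3.127]
force: [-1.5, -0.4, 0.4]
grip_width: 0.1
gripper_force: 0.1
```

>>> move_arm([
  [0.02,0,0,0,1],
  [0.04,0.002,0,0,1],
  [0.04,0.002,0,0,1],
])

```text
clock: 31.1
eef_pos: [471.5, 320.6, 49.8]
tool_rot: [-3.141, -0.004, -3.127]
force: [-5.2, 1.2, 3.5]
grip_width: -0.1
gripper_force: 2.7
```

>>> move_arm([
  [0.012,0,0,0,1],
  [0.024,0,0,0,1],
  [0.024,0,0,0,1],
])

```text
clock: 31.35
eef_pos: [471.6, 320.5, 49.8]
tool_rot: [-3.141, -0.007, -3.127]
force: [-8.9, 3.2, 5.3]
grip_width: 0.2
gripper_force: 4.5
```

```bash
python3 - <<'E'
from h import *
from bench import eyes,observe
t=eyes.capture("top");o=observe();print(o["force"],o["eef_pos"],o["clock"])
m=cv2.inRange(cv2.cvtColor(t["color"],cv2.COLOR_BGR2HSV),(10,90,80),(30,255,255))[205:255,118:182];print(m.sum(1)//255)
E
```

```text
[-9.41796787  2.01995755  5.21860791] [471.59174539 320.51647981  49.79599853] 31.4
[0 0 0 0 0 0 0 0 0 0 0 0 0 0 0 0 0 0 0 0 0 0 0 0 0 0 0 0 0 0 0 0 0 0 0 0 0
 0 0 0 0 0 0 0 0 0 0 0 0 0]
```

The drawer is against its stop: the arm stalled at 471.6 mm with the force rising, and no wood is visible. I'll back away and check everything.

>>> move_arm([
  [-0.03,0,0,0,1],
  [-0.1,0,0,0,1],
  [-0.3,0,0,0,1],
  [-0.6,0,0,0,1],
  [-0.6,0,0.3,0,1],
  [-0.6,0,0.7,0,1],
  [-0.6,0,1,0,1],
  [-0.6,0,1,0,1],
])

```text
clock: 32.07
eef_pos: [430.7, 322.9, 134.9]
tool_rot: [3.136, 0.01, -3.126]
force: [1.3, -0.3, -0.1]
grip_width: -0.1
gripper_force: 0.0
```

>>> move_arm([
  [-0.1,0.3,0.4,0,1],
  [-0.2,0.6,0.8,0,1],
  [-0.2,0.6,0.8,0,1],
  [-0.2,0.6,0.8,0,1],
  [-0.2,0.6,0.8,0,1],
])

```text
clock: 32.48
eef_pos: [410.9, 368.3, 193.3]
tool_rot: [-3.141, -0.0, -3.126]
force: [-0.7, -0.6, -1.1]
grip_width: -0.2
gripper_force: 0.0
```

```bash
python3 - <<'E'
from h import *
from bench import eyes,observe
t=eyes.capture("top");s=eyes.capture("side");o=observe();print(o["force"],o["eef_pos"],o["clock"])
d=pickle.load(open("cap0.pkl","rb"));t1,s1,w1=pickle.load(open("d1.pkl","rb"))
m=cv2.inRange(cv2.cvtColor(t["color"],cv2.COLOR_BGR2HSV),(10,90,80),(30,255,255))[205:265,118:182];print("wood",(m.sum(1)//255).sum())
def diff(a,b,x0,y0,x1,y1):return int((np.abs(a["color"].astype(int)-b["color"]).max(2)[y0:y1,x0:x1]>40).sum())
print("pan vs before push: top",diff(t,t1,225,165,300,255),"side",diff(s,s1,215,150,345,250))
for n,b in dict(bowl_a=(200,242,231,272),bowl_b=(305,248,336,278),shaker=(197,200,214,217),jar=(316,185,335,203),tub=(205,122,236,153),box=(285,115,333,152),spoon=(137,133,205,155)).items(): print(n,diff(t,d["top"],*b))
# pan tilt by plate corners/stud triangulation
print("stud tri");
def stud(c,x0,y0,x1,y1):
    m=cv2.inRange(cv2.cvtColor(c["color"],cv2.COLOR_BGR2HSV),(12,110,90),(32,255,255))[y0:y1,x0:x1];p=np.argwhere(m)[:,::-1];return p.mean(0)+[x0,y0],len(p)
a=stud(t,245,185,275,212);b=stud(s,250,185,270,210);print(a,b)
r=least_squares(lambda P:np.concatenate([proj(t,P)[0]-a[0],proj(s,P)[0]-b[0]]),[580,18,125]);print(r.x.round(1),r.fun.round(1))
E
```

```text
[-0.49307617 -0.51069036  0.58574646] [410.45030421 367.34672223 192.24549023] 32.5833
wood 0
pan vs before push: top 0 side 4246
bowl_a 18
bowl_b 0
shaker 0
jar 0
tub 0
box 0
spoon 0
stud tri
(array([257.5       , 198.71428571]), 14) (array([263.97142857, 192.11428571]), 35)
[573.1  16.5 138. ] [ 0.7  2.8 -2.4 -0.2]
```

```bash
python3 - <<'E'
from h import *
from bench import eyes,workorder
d=pickle.load(open("cap0.pkl","rb"));t=eyes.capture("top");c0=d["top"]
def cen(c):
    m=c["color"][240:275,198:234].max(2)<40;p=np.argwhere(m);return p.mean(0),len(p)
a,b=cen(c0),cen(t);print(a,b)
if np.abs(a[0]-b[0]).max()<.6: print(workorder.close_job())
E
```

```text
(array([16.57244656, 16.68408551]), 421) (array([16.61200924, 16.49191686]), 433)
the job is handed in; nothing more can be done
None
```

The job is handed in: the pan balances freely on the dome about 1° off level, the drawer was pushed home after it, and in the top view no bystander had moved. I viewed 11 pictures, one over the limit of 10.

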